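# Lengthen the tile squeegee by one hole

## Task

Get the telescopic squeegee that lies on the hob ready for wiping the tiles. Lift it over and lay it down in its grey stand, let go, then swing the keeper on its handle outward until it stands well clear (about a quarter turn) of the spring pin that it guards; take the handle again across the pin, squeeze the pin in flush and draw the handle out exactly one hole, until the pin springs out fully in the next hole. Leave the squeegee lying in the stand with the keeper open, and do not disturb the jars, mug and bowl.

Things in the scene. Friction and masses are not known exactly. Their poses are not given: they have to be found in the camera images.
- squeegee_grip (a point): Grip point of the squeegee: on its tube axis, 18 mm over its underside, within 10 mm of its balance point (about 0.35 kg); lift it here, across y. Axes: x along the tube from blade head to handle end, y to the side where the pin sticks out, z up. The handle is a square aluminium sleeve, 36 mm wide and high, over a 28 mm steel tube fixed to the head; shut, it spans x = -25 to +145 mm.
- squeegee_head (a point): Centre of the squeegee's head, 63 mm behind the grip point: a white bar 110 mm long (across the tube), 16 mm thick and 36 mm high with a 6 mm rubber lip on its far side. At the start the squeegee lies on the glass hob, 2.5 mm below the worktop.
- pin_spot (a point): On the tube axis, 95 mm from the grip point, straight behind the spring pin: dark steel, 12 mm across, domed, in the inner tube. It sticks out along +y through a hole in the sleeve, tip 25 mm from here, 7 mm proud of the sleeve. A squeeze along y (43 mm over all) presses it flush; the far side of the sleeve (y = -18 mm) is plain. It stays here as the sleeve slides.
- pin (a joint): How far the pin is pressed in: 0 fully out, 0.007 flush, at most 0.0125; about 0.009 while it is hidden under the sleeve's wall between two holes. Spring 4 N (out) to 5 N (flush).
- handle (a joint): How far the sleeve is drawn out along the squeegee's +x: 0 shut (start), 0.040 with the pin in the next hole (2 mm play either way), 0.075 end stop. Friction 1.5 N. It is blocked until the pin is flush; then 10 N start it (more if it is pressed down), the pin slips under the wall, and springs out by itself in the next hole, stopping the sleeve, even if the fingers still hold the first hole.
- handle_hole (a point): Middle of the sleeve's first hole, on its +y face, where the pin sits at the start. Rides with the sleeve. Three square holes, 16 mm wide, lie in a row 40 mm apart; the other two lie toward the head.
- keeper (a joint): Angle of the keeper: near 0 shut, its tab hangs about 4 mm before the pin so no finger can reach it. Grows as the free end swings out to the squeegee's +y side, at most 1.75; open from 1.2 on. It stays where it is left (friction 0.03 Nm).
- keeper_pivot (a point): Upright pivot of the keeper, on the sleeve's top face over the tube axis, 55 mm from the pin towards the head; rides with the sleeve. The keeper is a flat white arm lying on the sleeve (top of the arm 5.5 mm above this point), with a tab, 24 mm wide, that hangs down 33 mm to the side in front of the pin.
- keeper_post (a point): Middle of the upright round white post on the keeper's free end, to pinch or push: 12 mm in diameter, its top 11 mm above and the top of the arm 10 mm below this point. It moves on a 55 mm circle about the pivot.
- stand_seat (a point): Where squeegee_grip comes to lie in the fixed grey stand: 44 mm over the worktop, with the axes of the squeegee lying in it (head at -x). The sleeve rests on a saddle 22 mm wide, 26 mm high at x = +116 mm, between two cheeks 50 mm apart, 40 mm high, at x = +52 mm. Base plate 8 mm thick, 64 mm wide, from x = -85 to +130 mm.
- stand_trough (a point): Middle of the floor, 26 mm high, of the stand's trough, which takes the head: walls 42 mm high all round with a gap for the tube; 4 mm play at either end of the head, 4 mm behind it and 7 mm before it (for the lip). The walls hold the head when the handle is drawn out along +x.
- mug_striped: Bystander, loose, striped mug, 83 x 116 x 100 mm; origin at the centre of its underside.
- jam_jar: Bystander, loose, jam jar, 66 mm across, 108 mm high; origin at the centre of its underside.
- pasta_jar: Bystander, loose, pasta jar, 81 mm across, 136 mm high; origin at the centre of its underside.
- rice_bowl: Bystander, loose, rice bowl, 115 mm across, 51 mm high, on the draining board; origin at the centre of its underside.

How it is judged:
On the way, in this order (a step that is already met when the one before it is completed fails the run):
1. the squeegee lies in the stand, let go, keeper still shut and handle still shut (horizontal distance between squeegee_grip and stand_seat below 0.012 m and z of squeegee_grip in the frame of stand_seat between -0.005 and 0.005 m and angle between the x axis of squeegee_grip and the x axis of stand_seat, either way round below 0.12 rad and value of joint keeper below 0.3 rad and value of joint handle below 0.006 m and contact force between the fingers and squeegee below 0.1 N), for 0.2 s.
2. the keeper is swung open with the handle still shut (horizontal distance between squeegee_grip and stand_seat below 0.012 m and z of squeegee_grip in the frame of stand_seat between -0.005 and 0.005 m and angle between the x axis of squeegee_grip and the x axis of stand_seat, either way round below 0.12 rad and value of joint keeper above 1.1 rad and value of joint handle below 0.006 m), for 0.2 s.
3. the pin is pressed flush and the handle draws past it (value of joint pin above 0.006 m and value of joint handle above 0.01 m), for 0.05 s.
At the end, for the whole second after the job is handed in: The squeegee lies at rest in the stand, let go (grip point within 12 mm of the seat in plan and 5 mm in height, along the stand within 0.12 rad), the handle is drawn out 40 mm (36 to 44 mm), the pin is out again (pressed in less than 1.5 mm) and the keeper is open by more than 1.0 rad (horizontal distance between squeegee_grip and stand_seat below 0.012 m and z of squeegee_grip in the frame of stand_seat between -0.005 and 0.005 m and angle between the x axis of squeegee_grip and the x axis of stand_seat, either way round below 0.12 rad and value of joint handle between 0.036 and 0.044 m and value of joint pin below 0.0015 m and value of joint keeper above 1 rad and linear speed of squeegee below 0.01 m/s and contact force between the fingers and squeegee below 0.1 N); the robot touches nothing.
It fails at once if the handle is drawn past the next hole (value of joint handle above 0.05 m).
It fails at once if the striped mug is pushed away or knocked over (distance of mug_striped from where it was at the start of the episode above 0.03 m or angle between mug_striped's own z axis and vertical above 0.4 rad).
It fails at once if the jam jar is pushed away or knocked over (distance of jam_jar from where it was at the start of the episode above 0.03 m or angle between jam_jar's own z axis and vertical above 0.4 rad).
It fails at once if the pasta jar is pushed away or knocked over (distance of pasta_jar from where it was at the start of the episode above 0.03 m or angle between pasta_jar's own z axis and vertical above 0.4 rad).
It fails at once if the rice bowl is pushed away or knocked over (distance of rice_bowl from where it was at the start of the episode above 0.03 m or angle between rice_bowl's own z axis and vertical above 0.4 rad).
It also fails if it takes over 69 s, if anything falls off the work surface, if the arm or the gripper's body presses on something with over 40 N, if the wrist force passes 120 N, or if a joint passes its speed limit or range.

## Robot

A 6-joint arm with a two-finger parallel gripper is mounted at the origin on a cart in front of the work surface, level with it; the furniture and walls round the work are solid. World frame = base frame: x ahead of the robot, y to its left, z up, the work surface at z = 0. Lengths are in m, angles in rad, forces in N, time in s.
With the tool pointing down it reaches from about 0.35 to 0.725 m from the base axis. Payload 4.3 kg.
Tool frame: the origin (TCP) lies midway between the tips of the shut fingers; the grasp point (between the pads) lies 19 mm behind it; x points along the fingers, y is the direction in which the jaws open and shut, and the axes are right-handed (so a half turn about x gives the same grasp; the last joint's range is limited). The gripper opens to 85 mm and grips with 20 to 120 N. Pads are 22 mm wide; open, the fingers measure 114 mm over their backs; the gripper's body (76 mm by 85 mm) begins 54 mm behind the grasp point. The pads swing forward as they close: fully open they stand 13 mm farther back than shut.
Start: joints at [-0.11, 0.377, 0.081, 1.274, 0, 1.46], TCP at [0.575, 0, 0.231] pointing down, gripper open.
Joint ranges: [-2.72, 2.72], [-0.84, 1.66], [-1.02, 1.22], [-1.77, 2.12], [-1.37, 1.28], [-3.14, 3.14]. Speed limits (rad/s): [2.57, 2.57, 3.14, 3.14, 3.14, 3.14].

## Interface

Orientations are given as a unit quaternion [x, y, z, w].
In Python, from rig import telemetry, imaging, workorder gives the robot as it stands. The module is installed in compiled form; this text tells all that it offers.
- The arm moves only by the tool play_rows, never from a script. Its argument "increments" is a list of rows, each an object with "gripper": the opening, from -1 (shut) to 1 (fully open); "offset": the shift along the tool's x, y, z in mm, a list of three; "turn": the turn about the tool's x in rad. A call has 1 to 12 rows; each row is the pose to reach, as a shift and turn from the pose measured when the call began, along the tool's axes at that moment; what a row does not reach only later rows make up. A row lasts 1/8 s, in which the tool goes at most 62.5 mm and 10.7 degrees, less where a joint would pass 70% of its speed; a pose out of reach is approached as far as the arm can. A call with a gripper value outside its range is refused whole. The fingers move at their own pace and stop on an object; the grip force is fixed at half the most. Time passes only in rows, so rows that repeat a pose let the fingers close. It gives the time, the measured TCP pose, the force and the opening at its end, in the units of the state.
- telemetry.state(): the state, without advancing time (a new reading comes with each control period).
- imaging.snapshot(name): name is "scene" or "side" or "wrist"; returns the picture (384x512x3 uint8, blue, green, red); there is no depth.
- imaging.camera_model(name): a dict with "fovy" (degrees; the focal length in pixels is half the picture's height over the tangent of half this angle, whatever the lens; pixels are square), "cx", "cy" (the principal point, pixels), "camera_from_world" (4x4, takes a point from world to camera coordinates). Camera axes: x right, y down, z forward; pixel columns grow to the right and rows downward; lengths in m; the calibration is good to about 2 mm. A picture is of the moment at which its call begins: read the wrist's pose just before it. camera_model takes no time and is no camera call; for the wrist camera it gives the pose at the moment of the call.
- workorder.close_job(): hands the job in, once; it reports no verdict.
The state is a dict: "clock": time; "joint_positions": joint angles; "joint_vel": joint speeds; "tau": joint torques, N m; "ee_pos": TCP position; "tool_rot": TCP orientation; "contact_force": force on the tool from outside, world axes, zero at the start; "torque": the same for the moment, N m; "width": opening from 0.0 (shut) to 1.0 (fully open).
Only numpy, scipy, OpenCV 4.12 (cv2) and the standard library are available. Lean on these libraries where they do the work, as an engineer would, in place of code of your own. Each camera call takes 0.05 s, during which the arm holds its last target.

## Working session

There is one attempt and no reset: what is moved stays moved. The work goes in short steps, Python scripts to look and compute and a tool call to move; the robot and the scene stay as the last step left them, time stands still between calls to the robot, and variables do not carry over. Pictures are saved under pics/ and viewed, and the job is handed in when it is done.

Besides the shell and the picture viewer there is one more tool, called as name(argument=value, ...), one argument or row to a line, values as JSON. play_rows: Moves the arm, as the interface text tells. Its arguments: {"type":"object","properties":{"increments":{"type":"array","items":{"type":"object","properties":{"gripper":{"type":"number"},"offset":{"type":"array","items":{"type":"number"}},"turn":{"type":"number"}}}}},"required":["increments"]}

```bash
mkdir -p pics
cat > h.py <<'E'
import numpy as np, cv2
from rig import telemetry, imaging, workorder
def snap(n,f):
    m=imaging.camera_model(n); im=imaging.snapshot(n); cv2.imwrite(f'pics/{f}.png',im); np.save(f'pics/{f}_T.npy',np.array(m['camera_from_world'])); 
    np.save(f'pics/{f}_k.npy',np.array([192/np.tan(np.radians(m['fovy']/2)),m['cx'],m['cy']])); return im
def load(f): return np.load(f'pics/{f}_T.npy'),np.load(f'pics/{f}_k.npy')
def pix2z(f,u,v,z):
    T,k=load(f); R=T[:3,:3]; c=-R.T@T[:3,3]; d=R.T@np.array([(u-k[1])/k[0],(v-k[2])/k[0],1]); return c+d*(z-c[2])/d[2]
def proj(f,p):
    T,k=load(f); q=T[:3,:3]@np.array(p)+T[:3,3]; return q[:2]/q[2]*k[0]+k[1:]
def crop(f,x0,y0,x1,y1,s,out):
    im=cv2.imread(f'pics/{f}.png')[y0:y1,x0:x1]; cv2.imwrite(f'pics/{out}.png',cv2.resize(im,None,fx=s,fy=s,interpolation=cv2.INTER_CUBIC))
E
python3 - <<'E'
from h import *
for n in ['scene','side','wrist']:
    snap(n,n+'0'); m=imaging.camera_model(n); print(n,m['fovy'],m['cx'],m['cy'],np.round(m['camera_from_world'],3).tolist())
s=telemetry.state(); print(s)
E
```

```text
scene 45.40814276032316 250.92138849489368 198.02683564857222 [[-0.454, -0.891, -0.025, 0.221], [-0.372, 0.215, -0.903, 0.268], [0.81, -0.401, -0.428, 1.185], [0.0, 0.0, 0.0, 1.0]]
side 46.16087025758581 255.72938781283494 187.04378842197738 [[-0.882, -0.47, 0.019, 0.478], [-0.267, 0.469, -0.842, 0.207], [0.387, -0.748, -0.54, 1.274], [0.0, 0.0, 0.0, 1.0]]
wrist 67.23709163482081 257.14956620662093 190.2736034589066 [[1.0, -0.0, -0.002, -0.574], [0.0, -0.961, 0.276, -0.037], [-0.002, -0.276, -0.961, 0.378], [0.0, 0.0, 0.0, 1.0]]
{'clock': 0.15, 'joint_positions': array([-1.10271882e-01,  3.77919847e-01,  7.99408404e-02,  1.27440027e+00,
        1.71985609e-05,  1.46046845e+00]), 'joint_vel': array([ 9.31580184e-04, -3.09140093e-03,  2.82262312e-03,  1.34210631e-03,
        7.14883030e-05,  2.89107832e-04]), 'tau': array([ 1.00972400e-03, -4.64035428e+01,  2.70170492e+01,  1.39211598e-02,
       -6.30224304e-05,  7.89257683e-06]), 'ee_pos': array([5.74501927e-01, 8.27503690e-05, 2.30564592e-01]), 'tool_rot': array([ 0.49964082,  0.50045453, -0.50033087,  0.49957314]), 'contact_force': array([ 0.25750346, -0.39715235, -0.1865417 ]), 'torque': array([ 0.04397959,  0.06322887, -0.01321123]), 'width': 1.0002470240501917}
```

View pics/scene0.png

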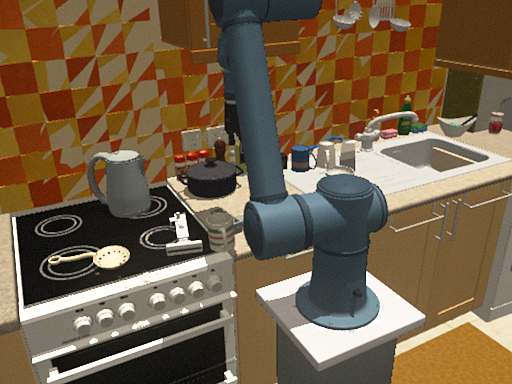

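View pics/side0.png

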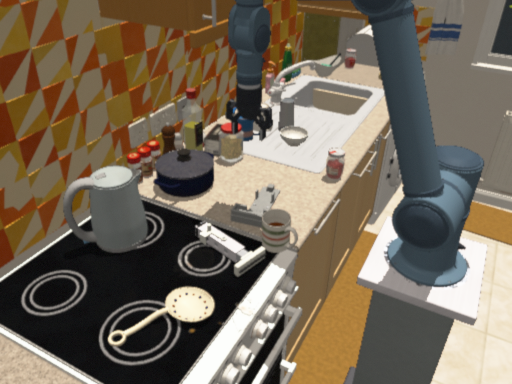

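View pics/wrist0.png

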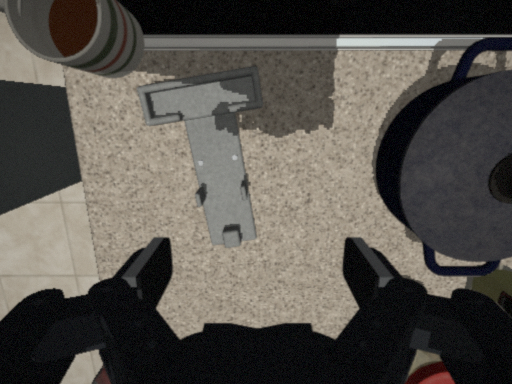

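Run:
```python
from h import *
crop('side0',180,170,320,290,5.5,'c1'); crop('wrist0',110,50,290,260,2.8,'c2'); crop('scene0',150,190,250,265,7,'c3')
```

```text
(no output)
```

View pics/c1.png

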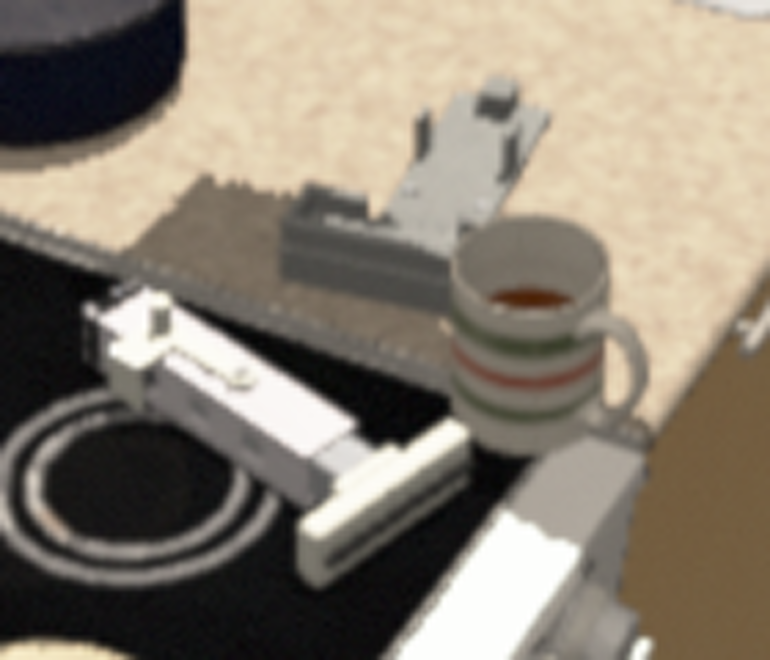

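View pics/c2.png

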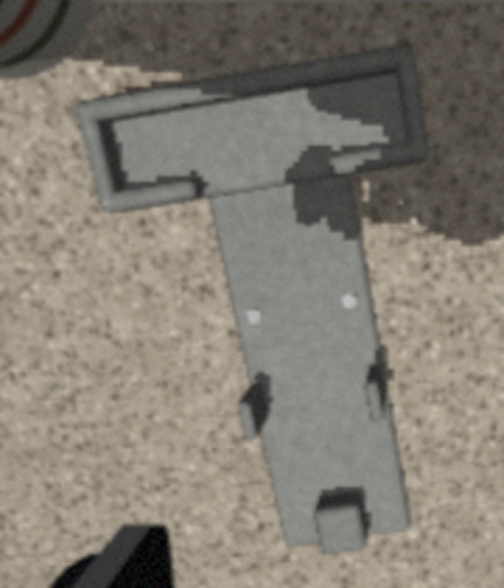

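View pics/c3.png

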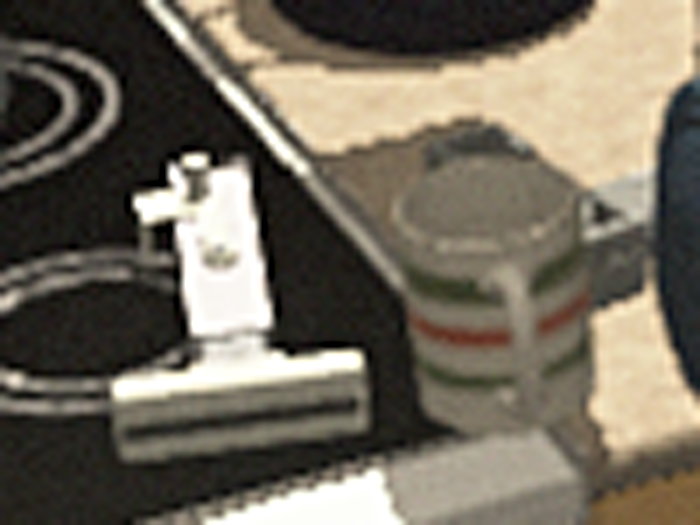

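Run:
```python
from h import *
g=lambda x,y:(110+x/2.8,50+y/2.8)
for n,x,y,z in [('endL',290,546,.008),('endR',410,525,.008),('tL',80,102,.042),('tTR',408,45,.042),('tBL',108,209,.042),('tBR',425,157,.042),('sc1',253,317,.008),('sc2',349,301,.008),('sadL',318,510,.026),('sadR',361,503,.026),('sadBL',321,552,.026),('sadBR',364,543,.026)]:
    print(n,pix2z('wrist0',*g(x,y),z).round(4))
print('side')
g=lambda x,y:(180+x/5.5,170+y/5.5)
for n,x,y,z in [('pivot',240,378,.0335+.006),('post top',158,310,.0335+.0265),('headR',465,428,.034),('headL',303,515,.034),('sleeveheadL',315,455,.034),('sleevheadR',355,428,.034),('sleeve top front edge L',300,455,.0335)]:
    print(n,pix2z('side0',*g(x,y),z).round(4))
g=lambda x,y:(150+x/7,190+y/7)
for n,x,y,z in [('pivot',220,252,.0395),('post top',193,158,.060),('headR',365,355,.034),('headL',115,388,.034)]:
    print(n,pix2z('scene0',*g(x,y),z).round(4))
```

```text
endL [ 0.5138 -0.1149  0.008 ]
endR [ 0.5733 -0.1034  0.008 ]
tL [0.4463 0.0906 0.042 ]
tTR [0.5729 0.111  0.042 ]
tBL [0.453  0.0503 0.042 ]
tBR [0.5795 0.0703 0.042 ]
sc1 [5.017e-01 2.000e-04 8.000e-03]
sc2 [0.5457 0.0076 0.008 ]
sadL [ 0.5306 -0.0873  0.026 ]
sadR [ 0.5507 -0.0838  0.026 ]
sadBL [ 0.5313 -0.1089  0.026 ]
sadBR [ 0.5517 -0.1042  0.026 ]
side
pivot [0.5191 0.238  0.0395]
post top [0.5718 0.2326 0.06  ]
headR [0.4029 0.2105 0.034 ]
headL [0.4419 0.3062 0.034 ]
sleeveheadL [0.4587 0.2654 0.034 ]
sleevheadR [0.4514 0.2377 0.034 ]
sleeve top front edge L [0.4655 0.2686 0.0335]
pivot [0.5174 0.2365 0.0395]
post top [0.5763 0.2276 0.06  ]
headR [0.4054 0.2089 0.034 ]
headL [0.4329 0.3144 0.034 ]
```

Run:
```python
from h import *
for n,f,x,y,z in [('kettle base front','side0',128,250,0),('kettle right','side0',146,238,0),('kettle top R','side0',136,175,.2),('kettle scene r','scene0',150,205,0),('pot L wrist','wrist0',378,155,.06),('pot side front','side0',185,195,0),('mug rim right edge','wrist0',140,50,.1)]:
    print(n,pix2z(f,x,y,z).round(3))
```

```text
kettle base front [0.756 0.374 0.   ]
kettle right [0.747 0.307 0.   ]
kettle top R [0.77  0.286 0.2  ]
kettle scene r [0.804 0.265 0.   ]
pot L wrist [0.706 0.019 0.06 ]
pot side front [0.781 0.062 0.   ]
mug rim right edge [0.474 0.116 0.1  ]
```

play_rows(
  increments=[
    {"gripper":1,"offset":[0,-10,-35],"turn":-0.18},
    {"gripper":1,"offset":[0,-20,-70],"turn":-0.36},
    {"gripper":1,"offset":[0,-30,-110],"turn":-0.55},
    {"gripper":1,"offset":[0,-42,-150],"turn":-0.73},
    {"gripper":1,"offset":[0,-50,-185],"turn":-0.92},
    {"gripper":1,"offset":[0,-60,-220],"turn":-1.1},
    {"gripper":1,"offset":[0,-70,-240],"turn":-1.28},
    {"gripper":1,"offset":[0,-70,-240],"turn":-1.31},
    {"gripper":1,"offset":[0,-70,-240],"turn":-1.31},
    {"gripper":1,"offset":[0,-70,-240],"turn":-1.31},
  ],
)

```text
clock: 1.4
ee_pos: [0.5049, 0.2392, 0.2306]
tool_rot: [0.093, 0.702, -0.093, 0.7]
contact_force: [-0.2, -0.2, -0.9]
width: 0.997
```

Run:
```python
from h import *
print(telemetry.state()); snap('wrist','wrist1');
```

```text
{'clock': 1.4, 'joint_positions': array([3.28643560e-01, 3.45167848e-01, 3.23759585e-02, 1.25963870e+00,
       4.26485498e-04, 5.91929405e-01]), 'joint_vel': array([-0.00191931, -0.00221758,  0.00038982,  0.00239714,  0.003663  ,
       -0.00512962]), 'tau': array([ 2.87664123e-01, -4.47039843e+01,  2.69248492e+01,  2.13388359e-02,
        1.20393632e-02,  5.05578544e-03]), 'ee_pos': array([0.50487509, 0.23918676, 0.23058845]), 'tool_rot': array([ 0.0926955 ,  0.70157297, -0.09293863,  0.70040368]), 'contact_force': array([-0.18510077, -0.17404495, -0.88900081]), 'torque': array([-0.03524668, -0.0045304 , -0.01460104]), 'width': 0.9973418700845986}
```

View pics/wrist1.png

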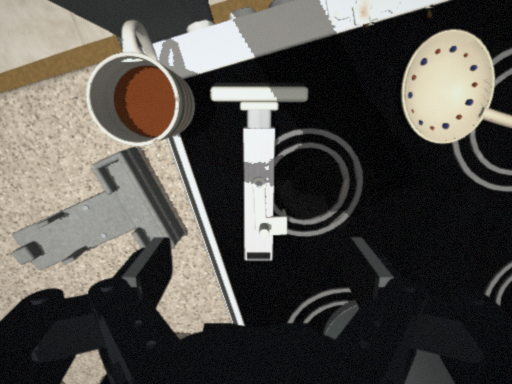

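Run:
```python
from h import *
crop('wrist1',200,70,320,275,3,'d1'); crop('wrist1',0,140,200,280,4,'d2')
```

```text
(no output)
```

View pics/d1.png

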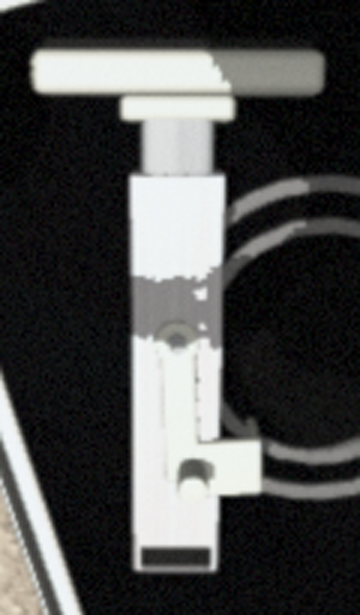

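View pics/d2.png

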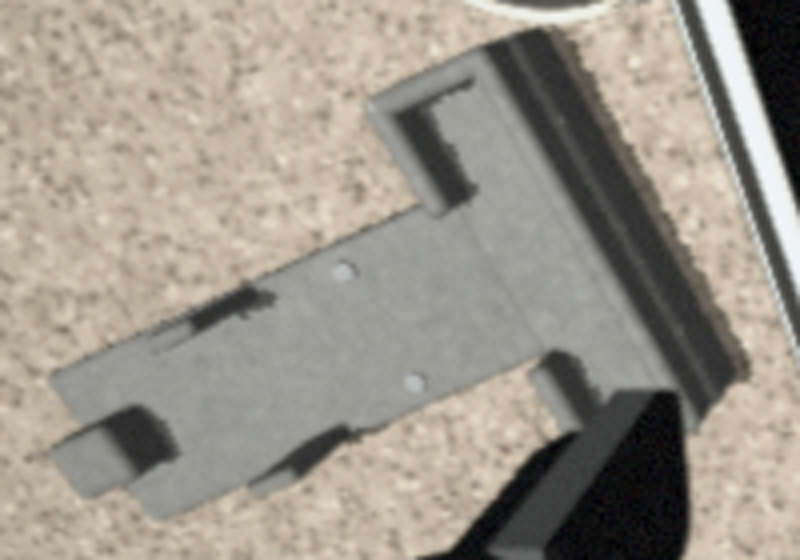

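Run:
```python
from h import *
g=lambda x,y:(200+x/3,70+y/3)
P={}
for n,x,y,z in [('fL',130,175,.0335),('fR',224,175,.0335),('eL',134,570,.0335),('eR',218,570,.0335),('hL',32,52,.0335),('hR',325,52,.0335),('hL2',32,93,.0335),('hR2',325,93,.0335),('piv',178,336,.0385),('post',193,487,.060)]:
    P[n]=pix2z('wrist1',*g(x,y),z)[:2]; print(n,P[n].round(4))
f=(P['fL']+P['fR'])/2; e=(P['eL']+P['eR'])/2; d=e-f
print('len',np.hypot(*d),'yaw',np.degrees(np.arctan2(d[1],d[0])))
u=d/np.hypot(*d); print('grip', (f+.025*u).round(4),(e-.145*u).round(4),(P['piv']-.04*u).round(4))
h=P['hL']-P['hR']; print('head yaw',np.degrees(np.arctan2(h[1],h[0])), np.hypot(*h), (P['hL']+P['hR']+P['hL2']+P['hR2'])/4+.063*u)
print('stand')
g=lambda x,y:(x/4,140+y/4)
S={}
for n,x,y,z in [('endL',50,380,.008),('endR',160,520,.008),('sc1',343,271,.008),('sc2',415,383,.008),('tTL',368,103,.042),('tTR',490,45,.042),('tBL',438,216,.042),('tBR',690,430,.042),('sA',50,455,.026),('sB',88,498,.026),('sC',113,408,.026),('sD',150,450,.026)]:
    S[n]=pix2z('wrist1',*g(x,y),z)[:2]; print(n,S[n].round(4))
m=imaging.camera_model('wrist');
```

```text
fL [0.4556 0.2348]
fR [0.4649 0.2696]
eL [0.6189 0.1902]
eR [0.6285 0.2257]
hL [0.4033 0.2119]
hR [0.4315 0.3165]
hL2 [0.4171 0.2076]
hR2 [0.4456 0.3134]
piv [0.5207 0.2364]
post [0.5758 0.2276]
len 0.16930669088149924 yaw -15.13300680463093
grip [0.4844 0.2456] [0.4837 0.2458] [0.4821 0.2468]
head yaw -105.08817450145617 0.10829209709637255 [0.48517056 0.24590726]
stand
endL [ 0.5126 -0.1126]
endR [ 0.572 -0.101]
sc1 [0.5022 0.0013]
sc2 [0.5463 0.0082]
tTL [0.4503 0.0537]
tTR [0.4438 0.0944]
tBL [0.4875 0.0598]
tBR [0.5737 0.1087]
sA [ 0.5335 -0.1076]
sB [ 0.5514 -0.103 ]
sC [ 0.5234 -0.0792]
sD [ 0.5405 -0.0745]
```

play_rows(
  increments=[
    {"gripper":1,"offset":[45,1,-22],"turn":0},
    {"gripper":1,"offset":[95,1,-22],"turn":0},
    {"gripper":1,"offset":[145,1,-22],"turn":0},
    {"gripper":1,"offset":[190,1,-22],"turn":0},
    {"gripper":1,"offset":[215,1,-22],"turn":0},
    {"gripper":1,"offset":[226,1,-22],"turn":0},
    {"gripper":1,"offset":[226,1,-22],"turn":0},
    {"gripper":1,"offset":[226,1,-22],"turn":0},
  ],
)

```text
clock: 2.45
ee_pos: [0.4849, 0.2462, 0.006]
tool_rot: [0.093, 0.701, -0.093, 0.701]
contact_force: [-0.3, -0.1, 1.1]
width: 0.997
```

Run:
```python
from h import *
snap('wrist','wrist2'); snap('side','side2'); crop('side2',150,170,320,290,4.5,'e2')
```

```text
(no output)
```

View pics/wrist2.png

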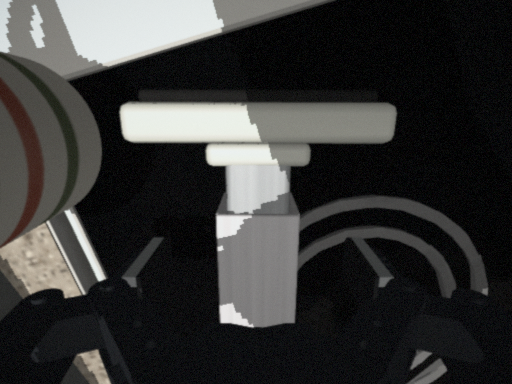

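View pics/e2.png

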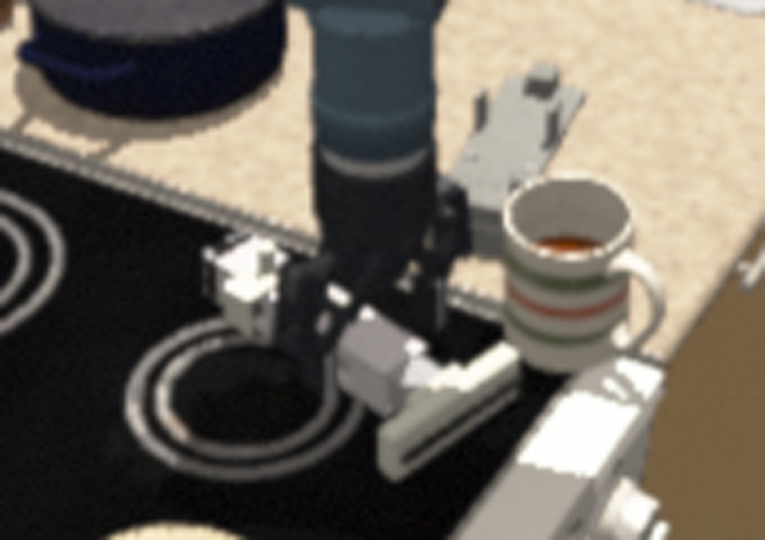

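play_rows(
  increments=[
    {"gripper":-1,"offset":[2,0,0],"turn":0},
    {"gripper":-1,"offset":[2,0,0],"turn":0},
    {"gripper":-1,"offset":[2,0,0],"turn":0},
    {"gripper":-1,"offset":[2,0,0],"turn":0},
    {"gripper":-1,"offset":[2,0,0],"turn":0},
    {"gripper":-1,"offset":[2,0,0],"turn":0},
    {"gripper":-1,"offset":[2,0,0],"turn":0},
    {"gripper":-1,"offset":[2,0,0],"turn":0},
  ],
)

```text
clock: 3.55
ee_pos: [0.4851, 0.2464, 0.0044]
tool_rot: [0.093, 0.701, -0.092, 0.701]
contact_force: [-1.7, -0.3, 5.3]
width: 0.415
```

play_rows(
  increments=[
    {"gripper":-1,"offset":[-15,0,0],"turn":0},
    {"gripper":-1,"offset":[-45,0,0],"turn":0},
    {"gripper":-1,"offset":[-80,0,0],"turn":0},
    {"gripper":-1,"offset":[-115,0,0],"turn":0},
    {"gripper":-1,"offset":[-140,0,0],"turn":0},
    {"gripper":-1,"offset":[-145,0,0],"turn":0},
    {"gripper":-1,"offset":[-145,0,0],"turn":0},
  ],
)

```text
clock: 4.42
ee_pos: [0.4844, 0.2461, 0.1489]
tool_rot: [0.093, 0.701, -0.093, 0.701]
contact_force: [0.4, 0.0, -3.9]
width: 0.41
```

Run:
```python
from h import *
print(telemetry.state()['ee_pos'],telemetry.state()['tool_rot']);snap('wrist','wrist3'); snap('side','side3')
```

```text
[0.48441778 0.24609701 0.14888721] [ 0.09307952  0.70080895 -0.09250376  0.70117478]
```

View pics/wrist3.png

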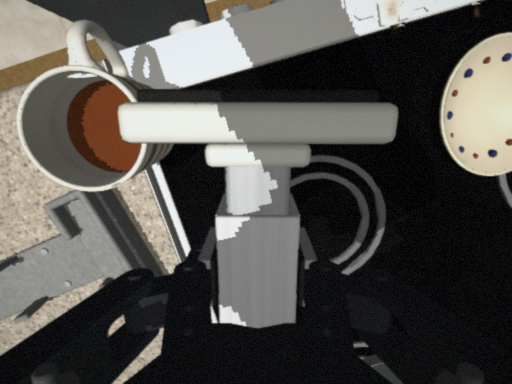

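View pics/side3.png

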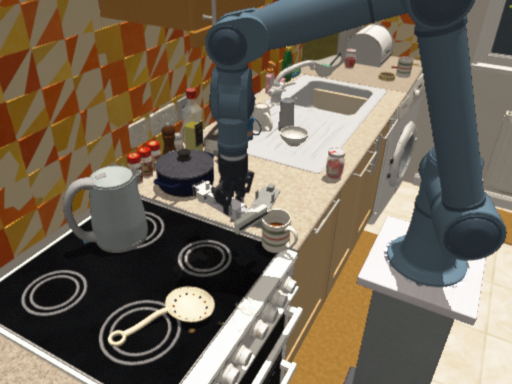

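play_rows(
  increments=[
    {"gripper":-1,"offset":[0,-25,12],"turn":0.12},
    {"gripper":-1,"offset":[0,-55,26],"turn":0.28},
    {"gripper":-1,"offset":[0,-85,40],"turn":0.44},
    {"gripper":-1,"offset":[0,-115,53],"turn":0.6},
    {"gripper":-1,"offset":[0,-145,66],"turn":0.76},
    {"gripper":-1,"offset":[0,-175,80],"turn":0.92},
    {"gripper":-1,"offset":[0,-198,91],"turn":1.05},
    {"gripper":-1,"offset":[0,-210,96],"turn":1.14},
    {"gripper":-1,"offset":[0,-210,96],"turn":1.14},
    {"gripper":-1,"offset":[0,-210,96],"turn":1.14},
    {"gripper":-1,"offset":[0,-210,96],"turn":1.14},
  ],
)

```text
clock: 5.9
ee_pos: [0.5214, 0.0188, 0.1475]
tool_rot: [0.456, 0.541, -0.456, 0.54]
contact_force: [0.2, -0.1, -4.0]
width: 0.413
```

Run:
```python
from h import *
print(telemetry.state()['ee_pos'],telemetry.state()['tool_rot']);snap('wrist','wrist4'); snap('side','side4');crop('side4',170,150,320,260,5,'e4')
```

```text
[0.5213528  0.01881754 0.14751917] [ 0.45551295  0.54112475 -0.45632374  0.53987091]
```

View pics/wrist4.png

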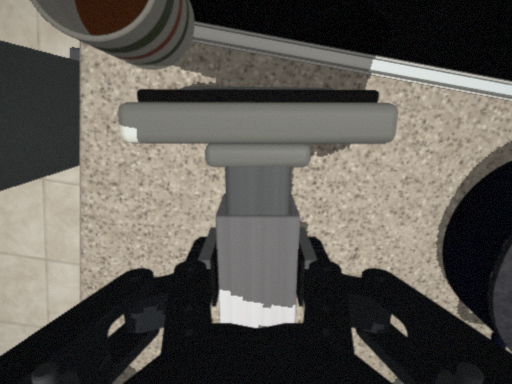

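View pics/e4.png

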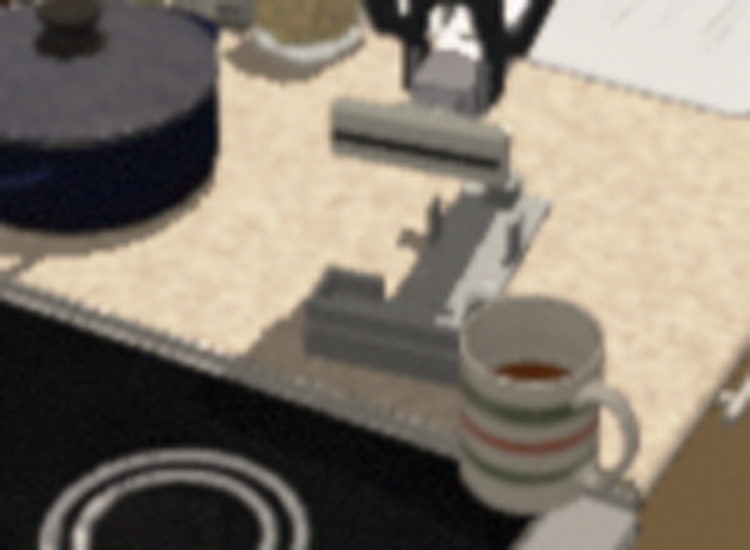

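play_rows(
  increments=[
    {"gripper":-1,"offset":[30,0,0],"turn":0},
    {"gripper":-1,"offset":[65,0,0],"turn":0},
    {"gripper":-1,"offset":[90,0,0],"turn":0},
    {"gripper":-1,"offset":[90,0,0],"turn":0},
    {"gripper":-1,"offset":[90,0,0],"turn":0},
  ],
)

```text
clock: 6.62
ee_pos: [0.5222, 0.0188, 0.0587]
tool_rot: [0.456, 0.541, -0.456, 0.54]
contact_force: [0.6, 0.2, -2.6]
width: 0.412
```

Run:
```python
from h import *
print(telemetry.state()['ee_pos'],telemetry.state()['tool_rot']);snap('wrist','wrist5'); snap('side','side5');snap('scene','scene5');crop('side5',190,160,310,250,6,'e5');crop('wrist5',100,50,420,330,2,'f5');crop('scene5',170,160,270,260,5.5,'g5')
```

```text
[0.52221743 0.01883788 0.05874883] [ 0.45586118  0.54056735 -0.45592564  0.54047141]
```

View pics/f5.png

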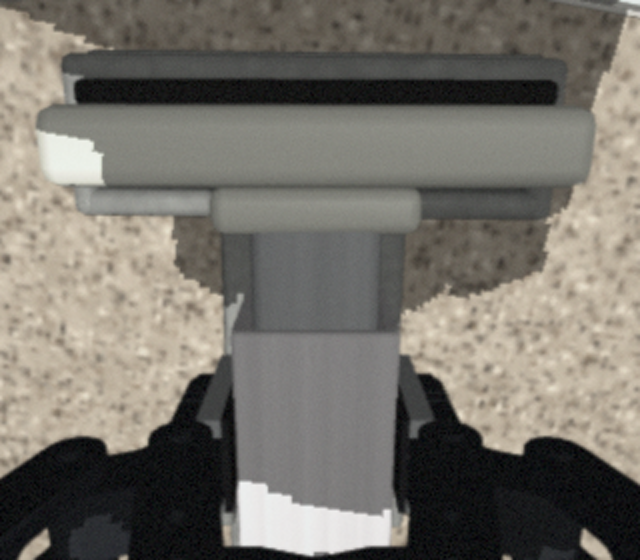

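View pics/e5.png

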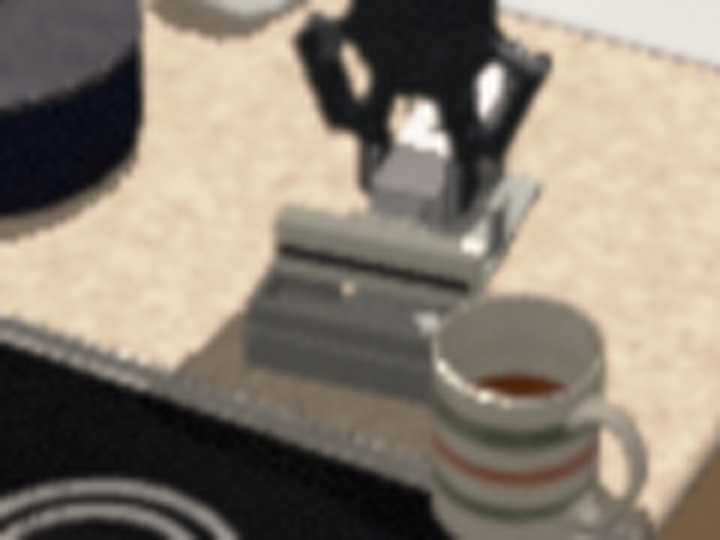

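View pics/g5.png

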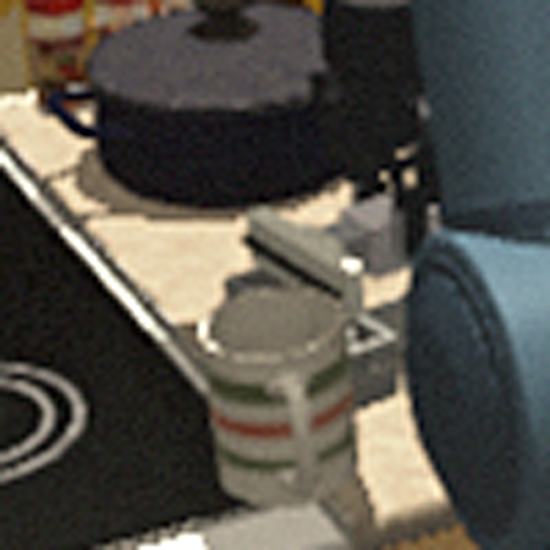

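Run:
```python
from h import *
g=lambda x,y:(100+x/2,50+y/2)
W=lambda x,y,z:pix2z('wrist5',*g(x,y),z)[:2]
t=[W(64,60,.042),W(567,62,.042),W(79,214,.042),W(549,216,.042)]
hd=[W(38,108,.0877),W(594,108,.0877),W(40,185,.0877),W(592,185,.0877)]
for n,p in (('t',t),('h',hd)):
    c=sum(p)/4; d1=p[1]-p[0]; d2=p[3]-p[2]
    print(n,c.round(4),np.hypot(*d1).round(4),np.hypot(*d2).round(4),np.degrees([np.arctan2(d[1],d[0]) for d in(d1,d2)]).round(2),np.hypot(*(p[0]-p[2])).round(4))
a=np.radians(9.65);xs=np.array([np.sin(a),-np.cos(a)]);ys=np.array([np.cos(a),np.sin(a)])
d=sum(hd)/4-sum(t)/4; print('head-trough',d@xs,d@ys)
```

```text
t [0.512  0.0801] 0.1297 0.1302 [9.49 9.46] 0.04
h [0.5121 0.0808] 0.1043 0.1073 [9.71 9.71] 0.0144
head-trough -0.0007403158658633884 0.00018868075760205232
```

play_rows(
  increments=[
    {"gripper":-1,"offset":[6,0,2],"turn":0},
    {"gripper":-1,"offset":[14,0,2],"turn":0},
    {"gripper":-1,"offset":[20,0,2],"turn":0},
    {"gripper":-1,"offset":[24,0,2],"turn":0},
    {"gripper":-1,"offset":[26,0,2],"turn":0},
    {"gripper":-1,"offset":[26,0,2],"turn":0},
  ],
)

```text
clock: 7.52
ee_pos: [0.5233, 0.0167, 0.0332]
tool_rot: [0.456, 0.54, -0.456, 0.541]
contact_force: [1.2, -0.8, -3.0]
width: 0.415
```

play_rows(
  increments=[
    {"gripper":-1,"offset":[1,0,0],"turn":0},
    {"gripper":-1,"offset":[2,0,0],"turn":0},
    {"gripper":-1,"offset":[3,0,0],"turn":0},
    {"gripper":-1,"offset":[3,0,0],"turn":0},
  ],
)

```text
clock: 8.02
ee_pos: [0.5236, 0.0167, 0.0328]
tool_rot: [0.456, 0.54, -0.455, 0.541]
contact_force: [-6.3, 0.5, 17.8]
width: 0.408
```

Run:
```python
from h import *
snap('wrist','wrist6'); snap('side','side6');crop('side6',190,160,310,250,6,'e6');crop('wrist6',100,50,420,330,2,'f6')
```

```text
(no output)
```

View pics/f6.png

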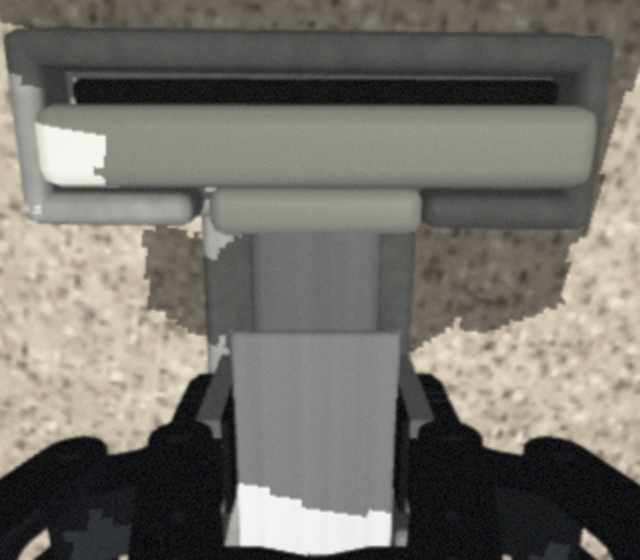

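View pics/e6.png

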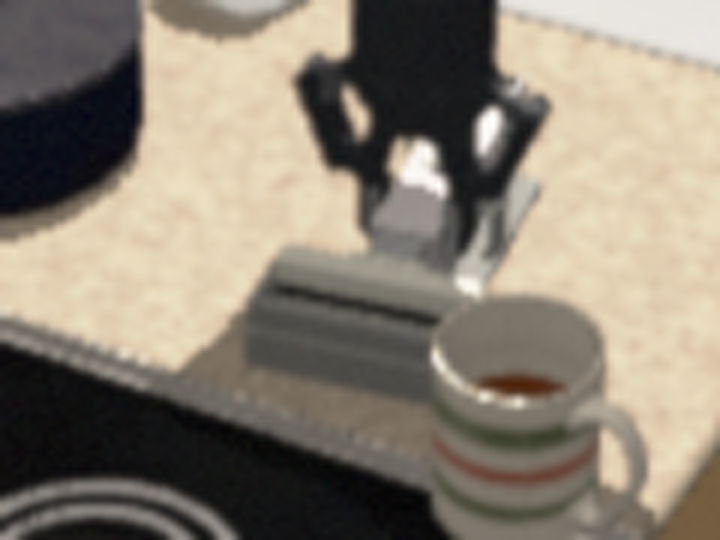

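play_rows(
  increments=[
    {"gripper":1,"offset":[-2,0,0],"turn":0},
    {"gripper":1,"offset":[-2,0,0],"turn":0},
    {"gripper":1,"offset":[-2,0,0],"turn":0},
    {"gripper":1,"offset":[-2,0,0],"turn":0},
    {"gripper":1,"offset":[-2,0,0],"turn":0},
    {"gripper":1,"offset":[-20,0,0],"turn":0},
    {"gripper":1,"offset":[-60,0,0],"turn":0},
    {"gripper":1,"offset":[-110,0,30],"turn":0},
    {"gripper":1,"offset":[-160,0,80],"turn":0},
    {"gripper":1,"offset":[-170,0,120],"turn":0},
    {"gripper":1,"offset":[-170,0,120],"turn":0},
    {"gripper":1,"offset":[-170,0,120],"turn":0},
  ],
)

```text
clock: 9.62
ee_pos: [0.5427, -0.101, 0.2021]
tool_rot: [0.456, 0.54, -0.456, 0.541]
contact_force: [0.2, 0.4, -0.3]
width: 1.001
```

Run:
```python
from h import *
print(telemetry.state()['ee_pos'],telemetry.state()['tool_rot']);snap('wrist','wrist7'); crop('wrist7',130,0,390,290,2,'f7')
```

```text
[ 0.54268877 -0.10103305  0.20214338] [ 0.4564955   0.54010861 -0.45553839  0.54072111]
```

View pics/f7.png

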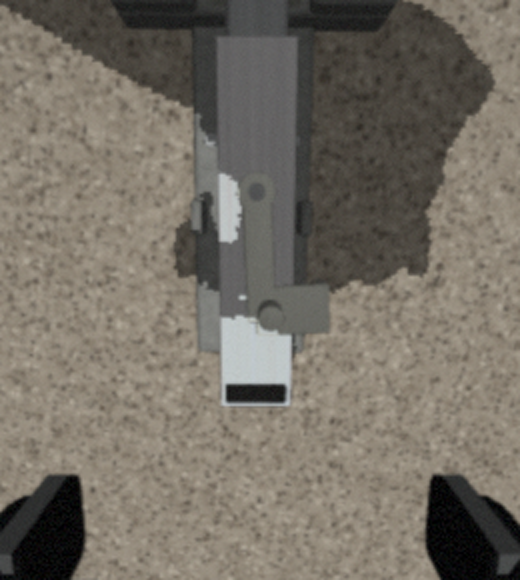

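Run:
```python
from h import *
g=lambda x,y:(130+x/2,y/2)
W=lambda x,y,z:pix2z('wrist7',*g(x,y),z)[:2]
fL,fR,eL,eR=W(217,38,.062),W(298,38,.062),W(221,404,.062),W(290,404,.062)
f=(fL+fR)/2;e=(eL+eR)/2;d=e-f;u=d/np.hypot(*d);v=np.array([-u[1],u[0]])
print(f,e,np.hypot(*d),np.degrees(np.arctan2(u[1],u[0])))
grip=(f+.025*u+e-.145*u)/2; print('grip',grip)
for n,p in [('piv',W(257,187,.067)),('post',W(270,312,.0885))]: print(n,p,(p-grip)@u,(p-grip)@v)
print('pin',grip+.095*u)
```

```text
[0.52044114 0.03977602] [ 0.54781948 -0.12530977] 0.1673406446543362 -80.58359437735601
grip [0.5243138  0.01642465]
piv [ 0.53063898 -0.02101301] 0.037968047056428894 0.00011482475322676988
post [ 0.54532998 -0.07306367] 0.09172091213960075 0.006091943818051929
pin [ 0.53985661 -0.07729526]
```

play_rows(
  increments=[
    {"gripper":-1,"offset":[0,-22,-24],"turn":0},
    {"gripper":-1,"offset":[20,-22,-24],"turn":0},
    {"gripper":-1,"offset":[40,-22,-24],"turn":0},
    {"gripper":-1,"offset":[60,-22,-24],"turn":0},
    {"gripper":-1,"offset":[75,-22,-24],"turn":0},
    {"gripper":-1,"offset":[85,-22,-24],"turn":0},
    {"gripper":-1,"offset":[90,-22,-24],"turn":0},
    {"gripper":-1,"offset":[90,-22,-24],"turn":0},
  ],
)

```text
clock: 10.68
ee_pos: [0.5167, -0.0805, 0.1118]
tool_rot: [0.456, 0.541, -0.455, 0.541]
contact_force: [-0.2, -0.2, 0.5]
width: -0.005
```

Run:
```python
from h import *
snap('wrist','wrist8'); snap('side','side8');crop('side8',190,110,310,220,6,'e8')
```

```text
(no output)
```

View pics/wrist8.png

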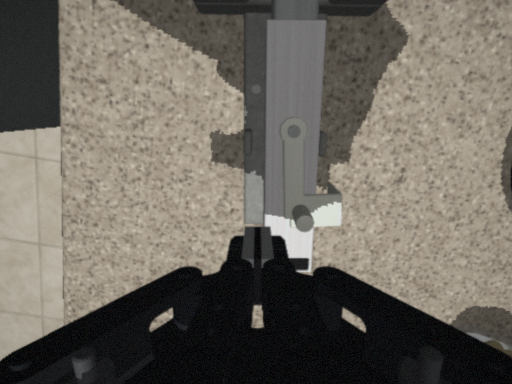

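View pics/e8.png

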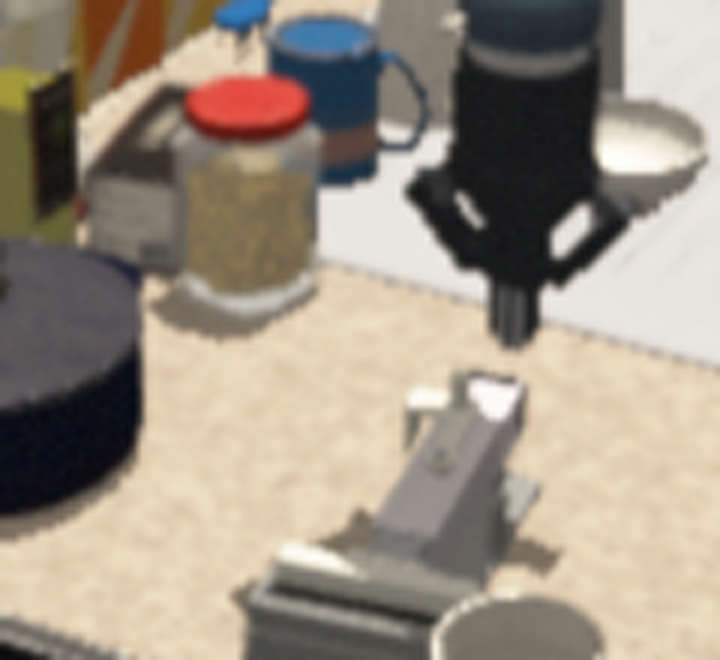

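play_rows(
  increments=[
    {"gripper":-1,"offset":[20,0,0],"turn":0},
    {"gripper":-1,"offset":[34,0,0],"turn":0},
    {"gripper":-1,"offset":[39,0,0],"turn":0},
    {"gripper":-1,"offset":[39,0,0],"turn":0},
  ],
)

```text
clock: 11.28
ee_pos: [0.517, -0.0806, 0.0732]
tool_rot: [0.456, 0.54, -0.455, 0.541]
contact_force: [-0.3, 0.0, 0.1]
width: -0.0
```

play_rows(
  increments=[
    {"gripper":-1,"offset":[0,9,0],"turn":0},
    {"gripper":-1,"offset":[0,17,1.5],"turn":-0.15},
    {"gripper":-1,"offset":[0,26,1.5],"turn":-0.3},
    {"gripper":-1,"offset":[0,34,0.5],"turn":-0.45},
    {"gripper":-1,"offset":[0,42.5,-2],"turn":-0.6},
    {"gripper":-1,"offset":[0,50,-5],"turn":-0.75},
    {"gripper":-1,"offset":[0,57,-10],"turn":-0.9},
    {"gripper":-1,"offset":[0,64,-15.5],"turn":-1.05},
    {"gripper":-1,"offset":[0,69,-22],"turn":-1.2},
    {"gripper":-1,"offset":[0,72,-27],"turn":-1.3},
    {"gripper":-1,"offset":[0,72,-27],"turn":-1.3},
    {"gripper":-1,"offset":[0,72,-27],"turn":-1.3},
  ],
)

```text
clock: 12.78
ee_pos: [0.5839, -0.0419, 0.0736]
tool_rot: [0.036, 0.706, -0.036, 0.707]
contact_force: [-0.7, -0.7, -0.3]
width: -0.001
```

Run:
```python
from h import *
snap('wrist','wrist9'); snap('side','side9');crop('side9',190,110,310,220,6,'e9')
```

```text
(no output)
```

View pics/wrist9.png

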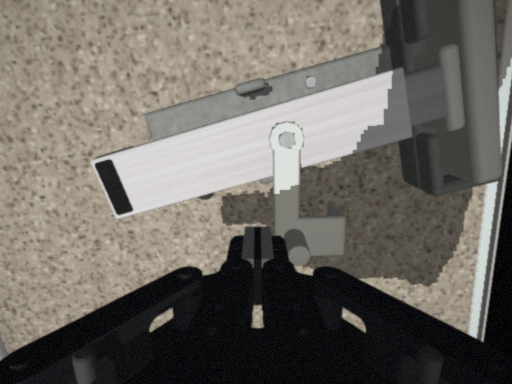

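View pics/e9.png

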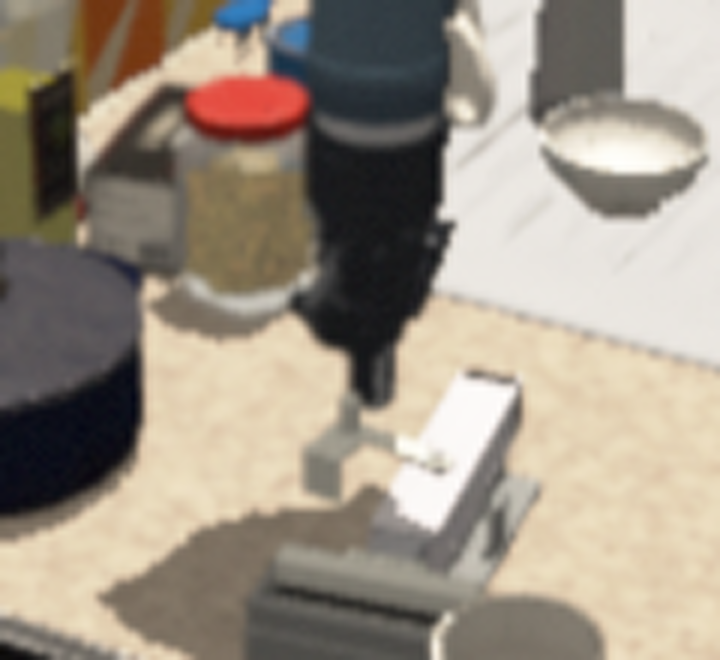

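Run:
```python
from h import *
grip=np.array([.5243,.0164]);a=np.radians(-80.5);u=np.array([np.cos(a),np.sin(a)]);v=np.array([-u[1],u[0]])
p=pix2z('wrist9',287,138,.0675)[:2];q=pix2z('wrist9',297,254,.0885)[:2]
for x in(p,q):print((x-grip)@u,(x-grip)@v)
d=q-p;print(np.arctan2(d@v,d@u),np.hypot(*d))
f=[pix2z('wrist9',x,y,.062)[:2] for x,y in((92,162),(118,217))]; e=sum(f)/2; print('end',(e-grip)@u,(e-grip)@v)
s=telemetry.state()['ee_pos'][:2]; print((s-grip)@u,(s-grip)@v)
```

```text
0.0393680608597045 0.00010506942839302324
0.04947351050641495 0.05326502109632728
1.3829425351292801 0.05411192635546536
end 0.1426159691249129 0.001959403402497945
0.06738208924742925 0.04879833804027243
```

play_rows(
  increments=[
    {"gripper":-1,"offset":[0,-6,0],"turn":0},
    {"gripper":-1,"offset":[-30,-6,0],"turn":0},
    {"gripper":-1,"offset":[-70,-8,-4],"turn":0.1},
    {"gripper":1,"offset":[-100,-12,-10],"turn":0.27},
    {"gripper":1,"offset":[-100,-18,-16],"turn":0.44},
    {"gripper":1,"offset":[-100,-24,-22],"turn":0.61},
    {"gripper":1,"offset":[-100,-30,-28],"turn":0.78},
    {"gripper":1,"offset":[-100,-34,-34],"turn":0.95},
    {"gripper":1,"offset":[-100,-40,-40],"turn":1.12},
    {"gripper":1,"offset":[-100,-40,-40],"turn":1.29},
    {"gripper":1,"offset":[-100,-40,-40],"turn":1.3},
    {"gripper":1,"offset":[-100,-40,-40],"turn":1.3},
  ],
)

```text
clock: 14.38
ee_pos: [0.5395, -0.078, 0.1734]
tool_rot: [0.456, 0.54, -0.455, 0.541]
contact_force: [-0.6, 0.0, 0.0]
width: 1.0
```

Run:
```python
from h import *
print(telemetry.state()['ee_pos'],telemetry.state()['tool_rot']);snap('wrist','wrist10')
grip=np.array([.5243,.0164]);a=np.radians(-80.5);u=np.array([np.cos(a),np.sin(a)]);v=np.array([-u[1],u[0]])
s=telemetry.state()['ee_pos'][:2]; print((s-grip)@u,(s-grip)@v)
```

```text
[ 0.5395459  -0.07795726  0.17339597] [ 0.45603678  0.5404997  -0.4551413   0.54105168]
0.0955352047037989 -0.0005139070658399486
```

View pics/wrist10.png

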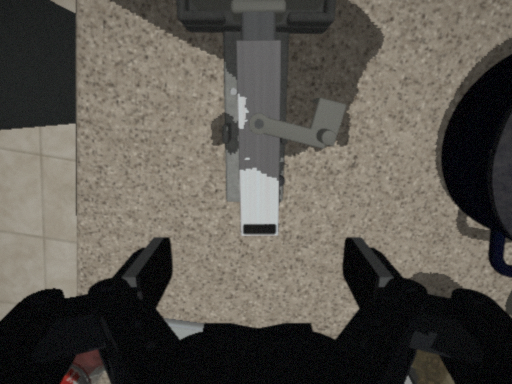

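Run:
```python
from h import *
crop('wrist10',200,20,370,250,2.5,'f10')
```

```text
(no output)
```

View pics/f10.png

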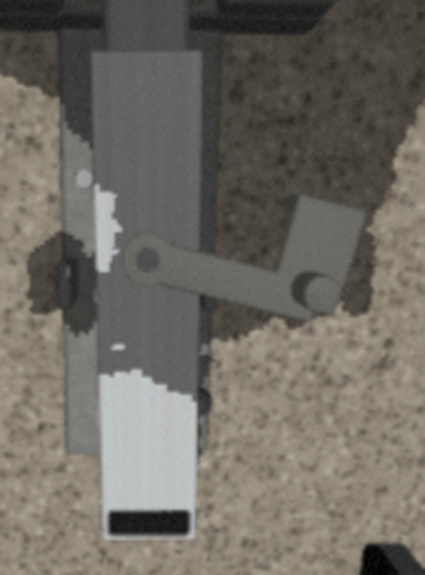

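Run:
```python
from h import *
grip=np.array([.5243,.0164]);a=np.radians(-80.5);u=np.array([np.cos(a),np.sin(a)]);v=np.array([-u[1],u[0]])
W=lambda x,y,z:pix2z('wrist10',200+x/2.5,20+y/2.5,z)[:2]
for n,x,y,z in [('fL',92,51,.062),('fR',201,51,.062),('eL',104,538,.062),('eR',195,538,.062),('piv',148,260,.0675),('post',321,293,.0885),('pin tip',206,402,.044)]:
    p=W(x,y,z); print(n,((p-grip)@u*1e3).round(1),((p-grip)@v*1e3).round(1))
```

```text
fL -24.3 -17.0
fR -24.4 17.6
eL 144.3 -14.9
eR 144.1 19.9
piv 40.2 1.2
post 48.8 54.8
pin tip 95.1 24.2
```

play_rows(
  increments=[
    {"gripper":1,"offset":[40,2,-0.5],"turn":0},
    {"gripper":1,"offset":[85,2,-0.5],"turn":0},
    {"gripper":1,"offset":[120,2,-0.5],"turn":0},
    {"gripper":1,"offset":[142,2,-0.5],"turn":0},
    {"gripper":1,"offset":[152,2,-0.5],"turn":0},
    {"gripper":1,"offset":[152,2,-0.5],"turn":0},
    {"gripper":1,"offset":[152,2,-0.5],"turn":0},
  ],
)

```text
clock: 15.3
ee_pos: [0.5427, -0.0773, 0.0225]
tool_rot: [0.456, 0.54, -0.455, 0.542]
contact_force: [0.6, -0.1, 0.3]
width: 1.002
```

Run:
```python
from h import *
snap('wrist','wrist11'); snap('side','side11');crop('side11',190,110,310,220,6,'e11')
```

```text
(no output)
```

View pics/wrist11.png

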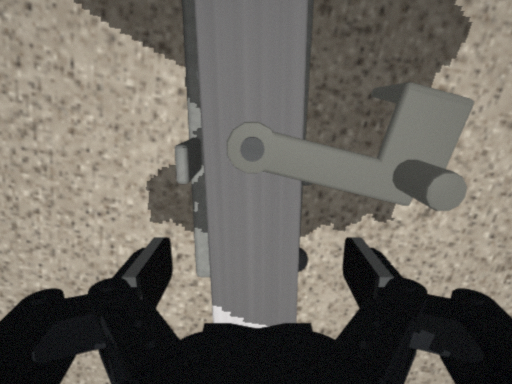

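View pics/e11.png

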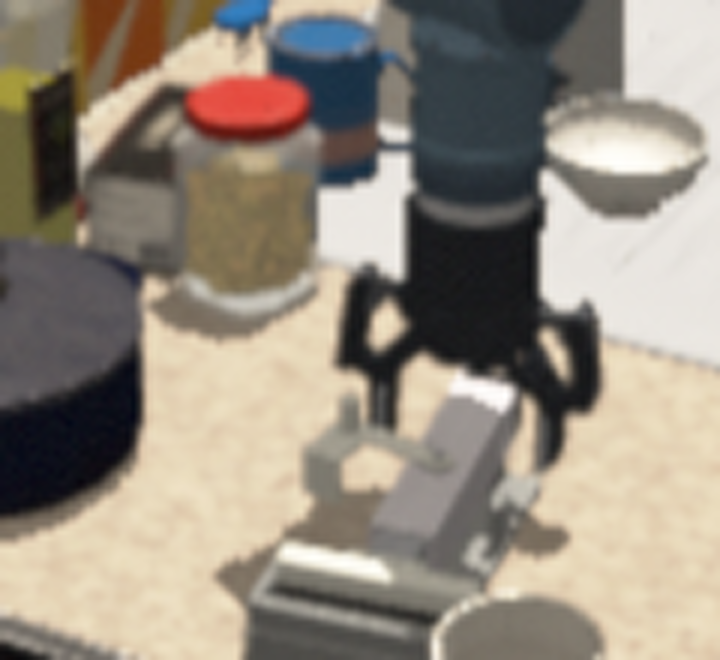

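play_rows(
  increments=[
    {"gripper":-1,"offset":[0,-0.5,0],"turn":0},
    {"gripper":-1,"offset":[0,-0.5,0],"turn":0},
    {"gripper":-1,"offset":[0,-0.5,0],"turn":0},
    {"gripper":-1,"offset":[0,-0.5,0],"turn":0},
    {"gripper":-1,"offset":[0,-0.5,0],"turn":0},
    {"gripper":-1,"offset":[0,-0.5,0],"turn":0},
    {"gripper":-1,"offset":[0,-0.5,0],"turn":0},
    {"gripper":-1,"offset":[0,-0.5,0],"turn":0},
  ],
)

```text
clock: 16.4
ee_pos: [0.5422, -0.0777, 0.0232]
tool_rot: [0.456, 0.54, -0.455, 0.542]
contact_force: [-1.7, 0.3, 5.9]
width: 0.419
```

Run:
```python
from h import *
snap('wrist','wrist12')
```

```text
(no output)
```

View pics/wrist12.png

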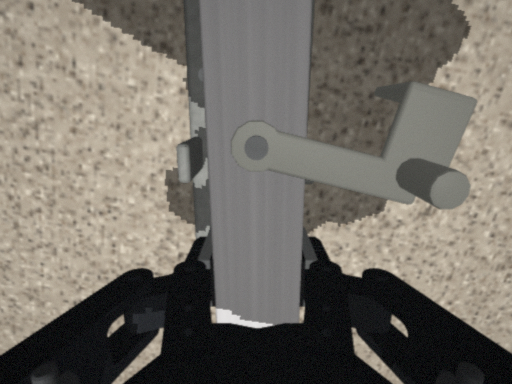

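play_rows(
  increments=[
    {"gripper":-1,"offset":[-0.5,0,3],"turn":0},
    {"gripper":-1,"offset":[-0.5,0,6],"turn":0},
    {"gripper":-1,"offset":[-0.5,0,10],"turn":0},
    {"gripper":-1,"offset":[-0.5,0,14],"turn":0},
    {"gripper":-1,"offset":[-0.5,0,18],"turn":0},
    {"gripper":-1,"offset":[-0.5,0,18],"turn":0},
  ],
)

```text
clock: 17.2
ee_pos: [0.5441, -0.0946, 0.0232]
tool_rot: [0.456, 0.541, -0.455, 0.541]
contact_force: [-2.0, 2.6, 1.4]
width: 0.415
```

Run:
```python
from h import *
snap('wrist','wrist13');print(telemetry.state()['ee_pos'],telemetry.state()['contact_force'])
```

```text
[ 0.54412229 -0.09474131  0.02320845] [-1.35420122  2.52977113  0.61889821]
```

View pics/wrist13.png

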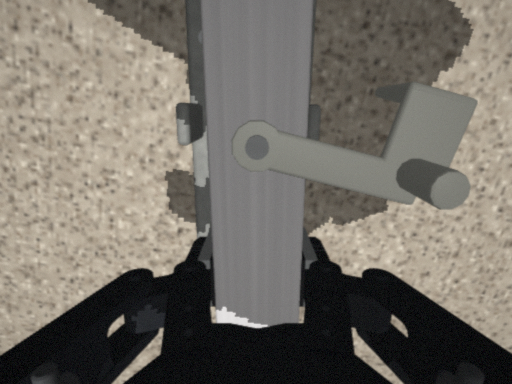

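play_rows(
  increments=[
    {"gripper":-1,"offset":[0,0,4],"turn":0},
    {"gripper":-1,"offset":[0,0,8],"turn":0},
    {"gripper":-1,"offset":[0,0,12],"turn":0},
    {"gripper":-1,"offset":[0,0,15],"turn":0},
    {"gripper":-1,"offset":[0,0,18],"turn":0},
    {"gripper":-1,"offset":[0,0,20],"turn":0},
    {"gripper":-1,"offset":[0,0,22],"turn":0},
    {"gripper":-1,"offset":[0,0,22],"turn":0},
  ],
)

```text
clock: 18.25
ee_pos: [0.5483, -0.1174, 0.0234]
tool_rot: [0.456, 0.54, -0.455, 0.542]
contact_force: [-0.1, -1.4, 0.4]
width: 0.41
```

play_rows(
  increments=[
    {"gripper":-1,"offset":[0,0,1],"turn":0},
    {"gripper":-1,"offset":[0,0,2],"turn":0},
    {"gripper":-1,"offset":[0,0,2],"turn":0},
  ],
)

```text
clock: 18.62
ee_pos: [0.5486, -0.1193, 0.0233]
tool_rot: [0.456, 0.54, -0.455, 0.541]
contact_force: [-1.0, 1.3, 0.6]
width: 0.415
```

Run:
```python
from h import *
snap('wrist','wrist14');snap('side','side14');crop('side14',190,110,310,220,6,'e14');print(telemetry.state()['ee_pos'],telemetry.state()['contact_force'])
```

```text
[ 0.54863555 -0.11929038  0.02334989] [-0.1474896   0.94454437  0.88266405]
```

View pics/wrist14.png

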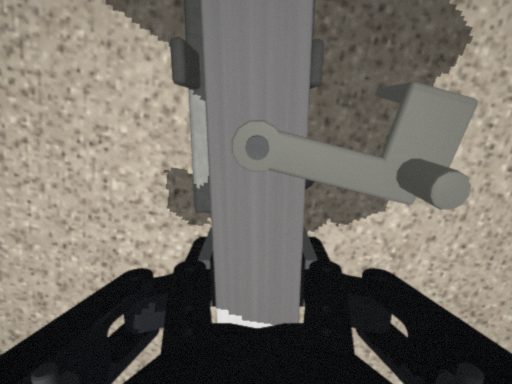

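View pics/e14.png

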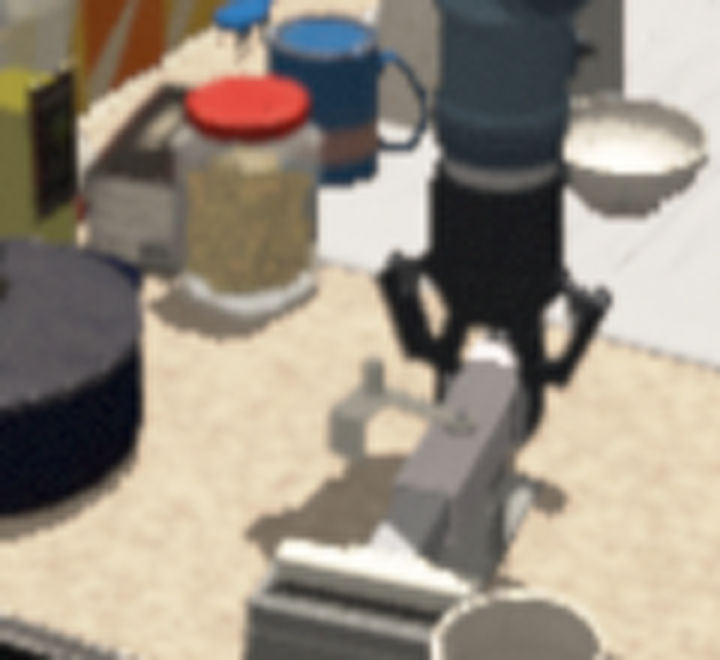

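Run:
```python
from h import *
crop('wrist14',260,120,360,240,5,'f14')
grip=np.array([.5243,.0164]);a=np.radians(-80.5);u=np.array([np.cos(a),np.sin(a)]);v=np.array([-u[1],u[0]])
for n,x,y,z in [('pin',309,184,.044),('piv',257,147,.0675)]:
    p=pix2z('wrist14',x,y,z)[:2]; print(n,((p-grip)@u*1e3).round(1),((p-grip)@v*1e3).round(1))
p=pix2z('wrist12',257,147,.0675)[:2];print((p-grip)@u,(p-grip)@v)
```

```text
pin 100.9 24.0
piv 81.9 1.3
0.03970166163341984 0.001711116962592323
```

View pics/f14.png

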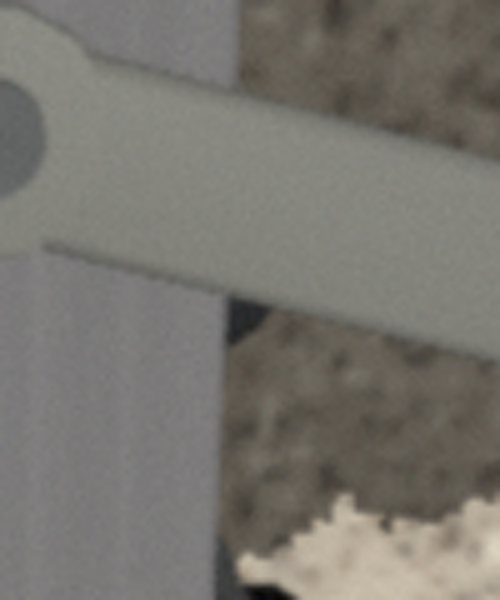

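play_rows(
  increments=[
    {"gripper":1,"offset":[0,0,0],"turn":0},
    {"gripper":1,"offset":[0,0,0],"turn":0},
    {"gripper":1,"offset":[0,0,0],"turn":0},
    {"gripper":1,"offset":[0,0,0],"turn":0},
    {"gripper":1,"offset":[0,0,0],"turn":0},
    {"gripper":1,"offset":[-25,0,0],"turn":0},
    {"gripper":1,"offset":[-75,0,0],"turn":0},
    {"gripper":1,"offset":[-130,0,0],"turn":0},
    {"gripper":1,"offset":[-170,0,0],"turn":0},
    {"gripper":1,"offset":[-180,0,0],"turn":0},
    {"gripper":1,"offset":[-180,0,0],"turn":0},
  ],
)

```text
clock: 20.1
ee_pos: [0.5485, -0.1193, 0.2034]
tool_rot: [0.456, 0.54, -0.455, 0.542]
contact_force: [0.4, 0.4, 0.2]
width: 1.003
```

Run:
```python
from h import *
snap('wrist','wrist15');snap('side','side15');crop('wrist15',180,0,350,210,2.8,'f15')
```

```text
(no output)
```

View pics/f15.png

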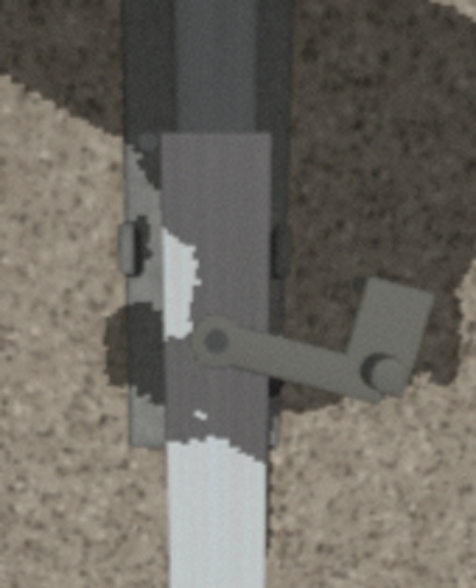

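View pics/side15.png

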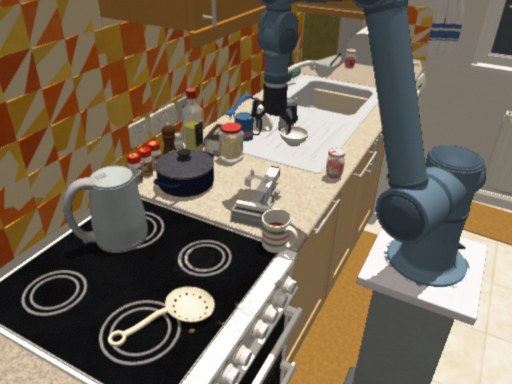

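play_rows(
  increments=[
    {"gripper":1,"offset":[-10,0,-40],"turn":0},
    {"gripper":1,"offset":[-20,0,-80],"turn":0},
    {"gripper":1,"offset":[-20,0,-85],"turn":0},
    {"gripper":1,"offset":[-20,0,-85],"turn":0},
    {"gripper":1,"offset":[-20,0,-85],"turn":0},
  ],
)

```text
clock: 20.82
ee_pos: [0.5325, -0.0359, 0.2205]
tool_rot: [0.455, 0.541, -0.456, 0.54]
contact_force: [0.7, -0.2, -0.2]
width: 0.995
```

Run:
```python
from h import *
snap('wrist','wrist16');crop('wrist16',150,50,370,300,2.4,'f16')
```

```text
(no output)
```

View pics/f16.png

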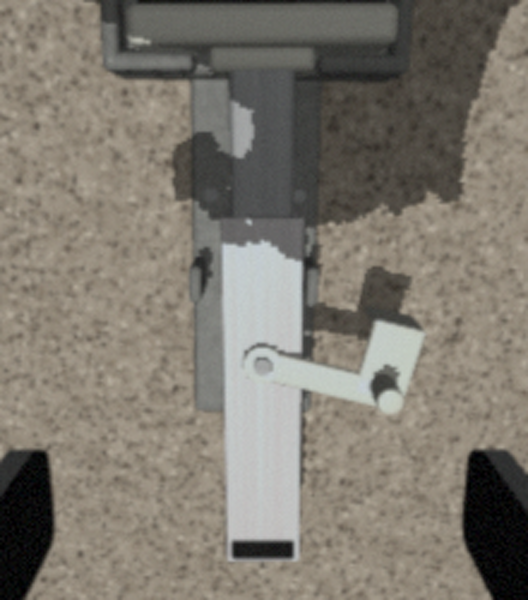

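Run:
```python
from h import *
crop('wrist16',180,40,340,100,5,'f16b')
seat=np.array([.522,.019]);a=np.radians(-80.4);u=np.array([np.cos(a),np.sin(a)]);v=np.array([-u[1],u[0]])
W=lambda x,y,z:pix2z('wrist16',150+x/2.4,50+y/2.4,z)[:2]
def q(n,x,y,z):
    p=W(x,y,z); print(n,((p-seat)@u*1e3).round(1),((p-seat)@v*1e3).round(1))
q('headfrontL',130,45,.062);q('headfrontR',397,45,.062);q('headbackL',130,4,.062)
q('sleevefrontL',221,218,.062);q('sleevefrontR',303,218,.062);q('endL',227,559,.062);q('endR',299,559,.062)
q('piv',263,364,.0675);q('post',389,402,.0885);q('baseEndL',196,410,.008);q('wall inner',160,55,.042);q('trough outer L',107,75,.042);q('R',409,73,.042)
q('cheekL',195,285,.04);q('cheekR',312,285,.04)
```

```text
headfrontL -48.8 -50.4
headfrontR -48.9 57.0
headbackL -63.9 -49.7
sleevefrontL 20.2 -14.7
sleevefrontR 20.2 20.6
endL 188.3 -13.8
endR 188.1 22.0
piv 84.4 3.7
post 94.3 56.8
baseEndL 130.8 -32.6
wall inner -47.2 -41.2
trough outer L -39.0 -64.5
R -40.1 66.6
cheekL 54.2 -28.6
cheekR 54.1 26.9
```

View pics/f16b.png

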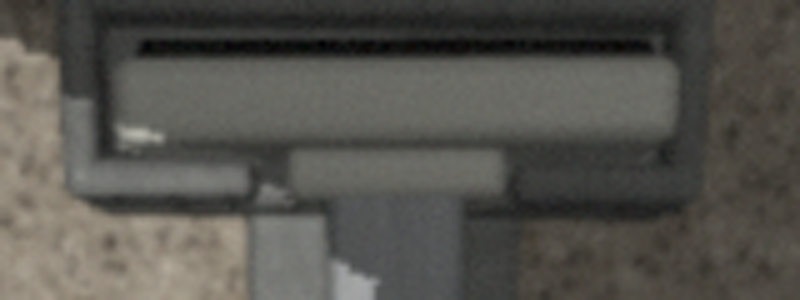

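Run:
```python
from h import *
crop('wrist15',260,110,310,170,10,'f17')
p=[pix2z('wrist15',x,139,.044)[:2] for x in (275,280)]
print(np.hypot(*(p[1]-p[0]))/5*1000,'mm/px')
```

```text
1.0332738675686035 mm/px
```

View pics/f17.png

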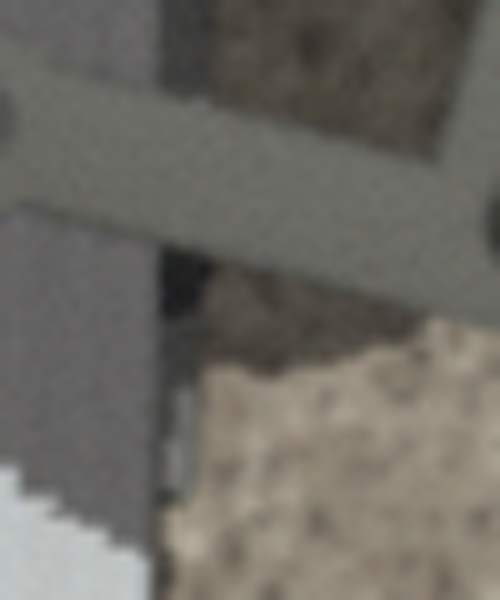

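Run:
```python
from h import *
s=telemetry.state();print(s['clock'],s['contact_force'],s['width']);print(workorder.close_job())
```

```text
20.875 [-0.3971347   0.27394366  0.19057581] 1.0035190095341413
the job is handed in; nothing more can be done
None
```

The squeegee lies in its stand with the keeper open, and the handle is drawn out one hole with the pin sprung out. I handed the job in at 20.9 s of the 69 s allowed; no verdict came back.

I lifted the squeegee off the hob, laid it in the stand and let go. Then I swung the keeper open with shut fingers, squeezed the pin flush across the sleeve and drew the handle out until the pin sprang out.

My last camera checks, with about 2 mm calibration error:

| Check | Measured | Required |
|---|---|---|
| Handle drawn out | about 39 mm | 36 to 44 mm |
| Keeper angle | about 1.39 rad | over 1.0 rad |
| Grip point from seat, in plan | 2 to 6 mm along the stand, about 3 mm sideways | under 12 mm |
| Pin | about 5 mm visible past the sleeve edge, partly hidden by the keeper arm | pressed in less than 1.5 mm |

- **Release:** the gripper is open and clear of everything, with about 0.5 N on the force reading, which is close to noise.
- **Bystanders:** the jars, mug and bowl looked undisturbed in the last side picture, but I did not measure them.
- **Disagreement:** the estimates of the seat position along the stand differed by about 2 to 5 mm, depending on whether I used the trough, the cheeks or the base plate. That is still within tolerance.
- **Not measured:** the pin's exact travel. I judged it from the picture and from the handle extension matching one hole.

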